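Sort four hand tools back into their own fitted blocks

TASK

Somebody put the block plane, the spirit level, the tape measure and the hole saw back on each other's fitted plywood blocks, where they only lie on top of the cut-out. Put every tool into the block whose cut-out has its own shape, dropped fully home and flat, the same way up as now; every block is taken, so park a tool on the empty grey mat when you need a free spot. Do not knock over the jar of screws, and leave all four tools released and at rest.

Things in the scene. Friction and masses are not known exactly. Their poses are not given: they have to be found in the camera images.
- plane: Small steel block plane with a brass lever cap and a dark wooden front knob. Sole 34 mm wide (own x) by 126 mm long (own y); flat parallel cheeks 32 mm high and 104 mm long, centred, are the place to grip (across x, 34 mm); cap and knob reach 47 mm. Origin: centre of the underside, z up. 0.45 kg. Either way round in its cut-out is right.
- level: Torpedo spirit level of aluminium with black end caps and greenish vials, standing on its narrow edge: 26 mm wide (own x), 176 mm long (own y), 42 mm high. Grip it across x (26 mm) at mid-length. Origin: centre of the underside, z up. 0.22 kg. Either way round is right.
- tape: Black tape measure lying on its side, belt clip up: a rounded block 64 mm (own x) by 66 mm (own y), 38 mm high. Grip across x (64 mm). Origin: centre of the underside, z up. 0.30 kg. Any of its four quarter turns fits its square cut-out.
- saw: Steel hole saw, a closed cylinder 64 mm in diameter and 44 mm high standing teeth down, with a thin drive shank (11 mm diameter) upright in its centre to 68 mm. Grip the cylinder across its diameter (64 mm), the shank between the fingers. Origin: centre of the underside, z up. 0.28 kg.
- plane_block: Home of the plane: light plywood block 90 mm (own x) by 176 mm (own y), 18 mm high, fixed to the bench, with a dark-floored rectangular cut-out in its middle, 50 mm (x) by 142 mm (y). Origin: centre of the underside; cut-out centred, floor 8 mm and top 18 mm above it. A tool is home when its underside rests on that floor.
- level_block: Home of the level: plywood block 82 mm (own x) by 220 mm (own y), 18 mm high, fixed, with a long narrow rectangular cut-out 42 mm (x) by 192 mm (y). Origin: centre of the underside; cut-out centred, floor 8 mm and top 18 mm above it.
- tape_block: Home of the tape measure: plywood block 116 by 116 mm, 18 mm high, fixed, with a square cut-out 82 by 82 mm, sides along own x and y. Origin: centre of the underside; cut-out centred, floor 8 mm and top 18 mm above it.
- saw_block: Home of the hole saw: plywood block 116 by 116 mm, 18 mm high, fixed, with a round cut-out 80 mm in diameter. Origin: centre of the underside; cut-out centred, floor 8 mm and top 18 mm above it.
- mat: Empty grey mat 110 mm (own x) by 200 mm (own y), 3 mm thick, fixed: the free spot, room for one tool. (At the start each tool lies on top of another tool's block, its underside 18 mm above the bench.) Origin: centre of the underside, on the bench.
- jar: Pale see-through screw jar with steel lid, 64 mm in diameter, 90 mm high, loose, standing beside the blocks on the robot's left. Origin: centre of the underside, z up.
Things that resemble listed ones, but are neither listed nor needed, are in the scene too. Leave any blue or orange look-alike of the tape alone.

How it is judged:
By the outcome, as a careful person would: the job done as asked, in the order asked, and still so for the second after the job is handed in, with the robot touching nothing.
It also fails if it takes over 144 s, if anything falls off the work surface, if the arm or the gripper's body presses on something with over 40 N, if the wrist force passes 120 N, or if a joint passes its speed limit or range.

ROBOT

A 7-joint arm with a two-finger parallel gripper is mounted at the origin on the work surface. World frame = base frame: x ahead of the robot, y to its left, z up, the work surface at z = 0. Lengths are in m, angles in degrees, forces in N, time in s.
With the tool pointing down it reaches from about 0.425 to 0.925 m from the base axis. Payload 6.8 kg.
Tool frame: the origin (TCP) lies at the very end of the fingers, on their centre line; the grasp point (between the pads) lies 19 mm behind it; z points along the fingers, y is the line along which they close (so a half turn about z gives the same grasp; the last joint's range is limited). The gripper opens to 88 mm and grips with 3 to 60 N. Pads are 20 mm wide; open, the fingers measure 115 mm over their backs; the gripper's body (75 mm by 178 mm) begins 61 mm behind the grasp point.
Start: joints at [66.171, 27.33, 1.283, 89.118, -0.659, 63.558, -4.761], TCP at [0.205, -0.643, 0.223] pointing down, gripper open.
Joint ranges: [-169.35, 169.35], [-19.33, 120.38], [-80.79, 83.38], [13.8, 139.57], [-78.32, 258.32], [9.67, 109.79], [-169.56, 169.56]. Speed limits (degrees/s): [136.94, 136.94, 180, 180, 180, 180, 180].

INTERFACE

Orientations are given as a 3x3 rotation matrix whose columns are the frame's x, y, z axes.
In Python, from rig import ctrl gives the robot as it stands. The module is installed in compiled form; this text tells all that it offers. Calls block until the motion is done:
- ctrl.move_ptp(position, orientation): joint-space move of the TCP to a pose.
- ctrl.move_straight(position, ori=None, feed=0.15, guard=None): straight line of the TCP; ori=None keeps the orientation; feed is the mean speed in m/s. With guard (N) it stops when the force on the tool has changed by that much, and returns True; else False.
- ctrl.movej(angles): joint-space move.
- ctrl.gripper_to(opening): finger opening in m; the grip force is fixed at half the most; returns when the fingers have stopped.
- ctrl.sleep(seconds).
- ctrl.inverse_kinematics(position, orientation): joint angles nearest the present ones, or None.
- ctrl.snapshot(name): name is "scene" or "top"; returns a dict with "color" (400x640x3 uint8, blue, green, red), "depth" (400x640 float32, m along the optical axis (not along the pixel's ray), 0 where there is no reading), "intrinsics" (3x3 intrinsics, pixels), "distortion" ([k1, k2, p1, p2, k3] as OpenCV has them; the pictures are not rectified), "R" (3x3) and "t" (3): a world point X has camera coordinates R X + t. Camera axes: x right, y down, z forward; pixel columns grow to the right and rows downward; lengths in m; the calibration is good to about 2 mm. A picture is of the moment at which its call begins.
A pose or a line that the arm cannot do raises ctrl.PlanningError and nothing moves.
- ctrl.job_done(): hands the job in; it is judged then, once.
Readings, each from a call of its own:
- ctrl.get_time_s(): time.
- ctrl.get_qpos(): joint angles.
- ctrl.get_joint_velocities(): joint speeds.
- ctrl.get_joint_efforts(): joint torques, N m.
- ctrl.get_eef_pos(): TCP position.
- ctrl.get_tool_rot(): TCP orientation.
- ctrl.get_force(): force on the tool from outside, world axes, zero at the start.
- ctrl.get_torque(): the same for the moment, N m.
- ctrl.get_finger_gap(): finger opening in m.
- ctrl.get_grip_force(): force on a finger pad.
Only numpy, scipy, OpenCV 4.12 (cv2) and the standard library are available. Lean on these libraries where they do the work, as an engineer would, in place of code of your own. Each camera call takes 0.05 s, during which the arm holds its last target. There are 200 camera calls.

## Working session

There is one attempt and no reset: what is moved stays moved. The work goes in short steps, each a Python script; the robot and the scene stay as the last script left them, time stands still between calls to the robot, and variables do not carry over. Pictures are saved under pics/ and viewed, at most 14 in all, crops included, and the job is handed in when it is done.

```bash
mkdir -p pics; python3 - <<'E'
from rig import ctrl
import cv2,numpy as np
for n in("top","scene"):
    s=ctrl.snapshot(n); cv2.imwrite(f"pics/{n}0.png",s["color"]); np.savez(f"{n}0.npz",**s)
    print(n,(-s["R"].T@s["t"]).round(3),s["R"].round(2).tolist(),s["intrinsics"].round(0).tolist(),s["distortion"])
print(ctrl.get_time_s())
E
```

```text
top [0.336 0.075 1.077] [[0.02, -1.0, 0.0], [-0.99, -0.02, -0.15], [0.15, -0.0, -0.99]] [[493.0, 0.0, 328.0], [0.0, 493.0, 211.0], [0.0, 0.0, 1.0]] [-0.15647969  0.          0.          0.          0.        ]
scene [ 0.816 -0.119  0.697] [[0.44, 0.9, -0.01], [0.79, -0.39, -0.48], [-0.43, 0.21, -0.88]] [[366.0, 0.0, 313.0], [0.0, 366.0, 196.0], [0.0, 0.0, 1.0]] [-0.0388825  0.         0.         0.         0.       ]
0.1
```

View pics/top0.png

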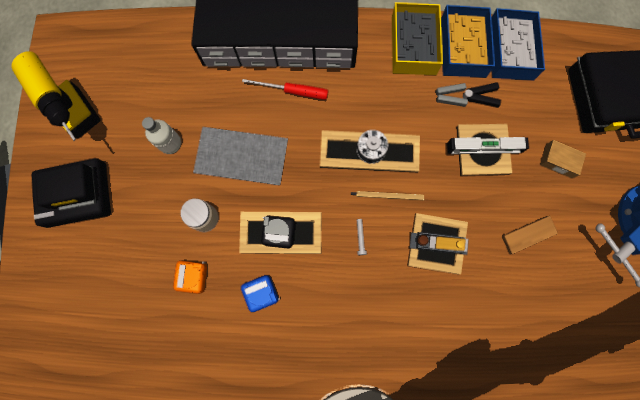

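View pics/scene0.png

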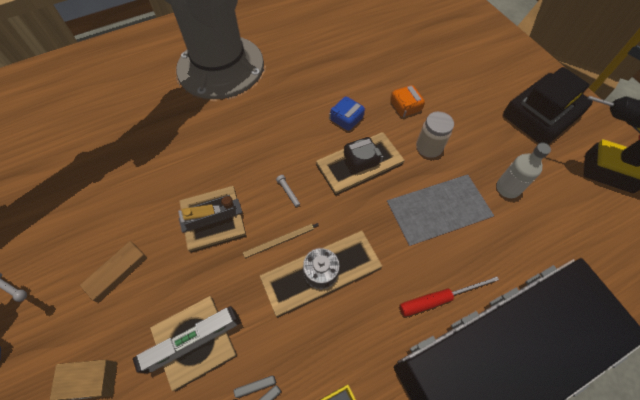

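The mat is at (240,155). The level block at (370,151) holds the saw, and the saw block at (486,148) holds the level. The plane block at (280,232) holds the tape, and the tape block at (438,243) holds the plane. The jar is at (198,215). The black tape at (278,232) is the one meant; the blue (259,293) and orange (190,277) ones are look-alikes. Next I measure with depth and an ortho view.

```bash
cat > vis.py <<'E'
import cv2,numpy as np
def cloud(s):
    K,D=s["intrinsics"],s["distortion"]
    v,u=np.mgrid[0:400,0:640]
    p=cv2.undistortPoints(np.stack([u,v],-1).reshape(-1,1,2).astype(np.float64),K,D).reshape(400,640,2)
    d=s["depth"][...,None].astype(float)
    P=np.concatenate([p*d,d],-1)
    return (P-s["t"])@s["R"]   # world points
def ortho(s,x0,x1,y0,y1,z,ppm=2000):
    # picture up = +x, left = +y ; pixel (c,r): y=y1-c/ppm, x=x1-r/ppm
    h,w=round((x1-x0)*ppm),round((y1-y0)*ppm)
    r,c=np.mgrid[0:h,0:w]
    X=np.stack([x1-r/ppm,y1-c/ppm,np.full((h,w),z)],-1).reshape(-1,3)
    q,_=cv2.projectPoints(X,cv2.Rodrigues(s["R"])[0],s["t"],s["intrinsics"],s["distortion"])
    q=q.reshape(h,w,2).astype(np.float32)
    return cv2.remap(s["color"],q[...,0],q[...,1],cv2.INTER_CUBIC)
def rect(P,m):
    pts=P[m][:,:2].astype(np.float32)*1000
    (cx,cy),(a,b),th=cv2.minAreaRect(pts)
    if a<b: a,b,th=b,a,th+90   # th: direction of long side in world, deg
    return round(cx,1),round(cy,1),round(a,1),round(b,1),round((th+90)%180-90,1),len(pts)
E
python3 - <<'E'
from vis import *
s=dict(np.load("top0.npz")); P=cloud(s); z=P[...,2]
bx={"mat":(190,122,292,190),"levelb/saw":(312,122,426,178),"sawb/level":(440,118,530,182),"planeb/tape":(234,206,326,260),"tapeb/plane":(402,208,472,278),"jar":(178,195,222,235)}
for n,(a,b,c,d) in bx.items():
    m=np.zeros((400,640),bool); m[b:d,a:c]=True
    print(n,"block",rect(P,m&(z>.013)&(z<.023)) if n not in("mat","jar") else rect(P,m&(z>-.01)), end=" ")
    t=m&(z>.028)
    if t.any(): print("tool",rect(P,t),z[t].max().round(3))
    else: print()
m=(z>-.01)&(z<.01); print("bench z",z[100:300,200:500][m[100:300,200:500]].std(), np.median(z[m]))
hsv=cv2.cvtColor(s["color"],cv2.COLOR_BGR2HSV); m=np.zeros((400,640),bool); m[122:190,190:292]=True
mm=cv2.morphologyEx((m&(hsv[...,1]<60)).astype(np.uint8),cv2.MORPH_OPEN,np.ones((5,5)))>0
print("mat",rect(P,mm))
c1=ortho(s,.35,.63,.02,.40,.018); c2=ortho(s,.35,.63,-.36,.02,.018)
for i,c in enumerate((c1,c2)): cv2.imwrite(f"pics/ortho{i}.png",c)
E
```

```text
mat block (513.9, 248.8, 427.3, 254.2, 13.7, 6936) tool (336.4, 74.8, 0.0, 0.0, 0.0, 26) 1.077
levelb/saw block (631.8, -16.6, 219.4, 84.0, 88.5, 1743) tool (505.4, 37.0, 340.6, 62.3, -23.0, 776) 1.077
sawb/level block (643.7, -270.1, 164.6, 117.9, -86.3, 1356) tool (536.9, -118.1, 545.1, 112.2, -55.5, 1078) 1.077
planeb/tape block (443.9, 176.6, 177.7, 89.5, -88.8, 1616) tool (417.8, 135.1, 186.7, 78.8, 59.4, 985) 1.077
tapeb/plane block (428.1, -167.7, 128.0, 117.5, 83.0, 1246) tool (403.5, -68.4, 309.9, 63.6, -76.5, 852) 1.077
jar block (444.8, 239.6, 378.0, 112.9, 73.3, 1760) tool (424.6, 219.7, 333.3, 63.2, 69.4, 895) 1.077
bench z 0.0028079041567496575 -0.00040123593875883044
mat (548.2, 188.4, 441.9, 189.0, 51.4, 4056)
```

```bash
python3 - <<'E'
from vis import *
s=dict(np.load("top0.npz")); P=cloud(s); z=P[...,2].copy(); ok=(s["depth"]>0)
bx={"levelb/saw":(312,122,426,178,.044),"sawb/level":(440,118,530,182,.045),"planeb/tape":(234,206,326,260,.045),"tapeb/plane":(402,208,472,278,.028),"jar":(178,195,222,235,.075)}
op=lambda m:cv2.morphologyEx(m.astype(np.uint8),cv2.MORPH_OPEN,np.ones((3,3)))>0
for n,(a,b,c,d,h) in bx.items():
    m=np.zeros((400,640),bool); m[b:d,a:c]=True
    t=op(m&ok&(z>h)&(z<.13))
    print(n,"block",rect(P,op(m&ok&(z>.012)&(z<.024))),"tool",rect(P,t),z[t].max().round(3))
hsv=cv2.cvtColor(s["color"],cv2.COLOR_BGR2HSV); m=np.zeros((400,640),bool); m[122:190,190:292]=True
print("mat",rect(P,op(m&ok&(hsv[...,1]<60))))
for i,(x0,x1,y0,y1) in enumerate([(.38,.72,.04,.40),(.38,.70,-.36,.05)]):
    c=ortho(s,x0,x1,y0,y1,.018,1750)
    cv2.imwrite(f"pics/orthoB{i}.png",c)
E
```

```text
levelb/saw block (631.8, -16.6, 219.4, 84.0, 88.5, 1739) tool (633.6, -17.4, 62.1, 62.0, 46.8, 701) 0.089
sawb/level block (643.8, -277.6, 118.8, 117.2, 2.4, 1320) tool (645.3, -274.9, 176.7, 27.9, -87.5, 939) 0.066
planeb/tape block (444.3, 176.5, 177.5, 89.9, -89.1, 1621) tool (443.4, 178.3, 66.6, 64.1, 85.2, 921) 0.063
tapeb/plane block (427.8, -167.2, 118.6, 117.1, 81.9, 1171) tool (426.9, -167.8, 107.6, 34.9, 83.7, 793) 0.069
jar block (0.0, 0.0, 0.0, 0.0, 0.0, 0) tool (473.2, 347.4, 58.0, 57.3, -42.9, 656) 0.095
mat (618.2, 274.5, 199.4, 110.5, 83.0, 4050)
```

View pics/orthoB0.png

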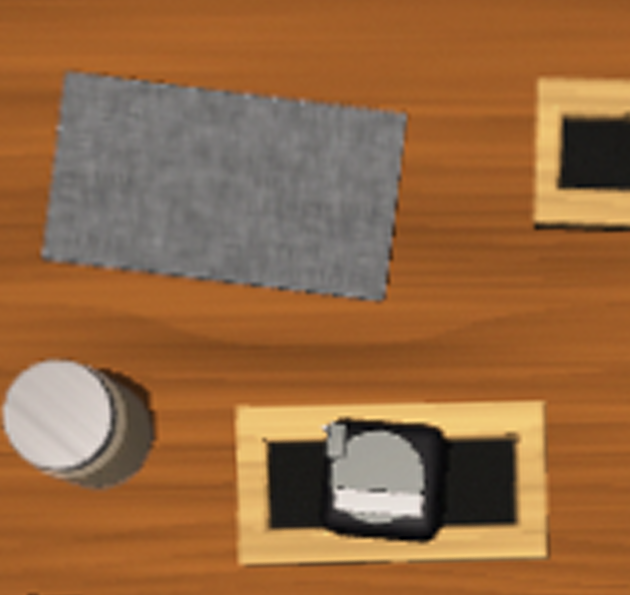

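View pics/orthoB1.png

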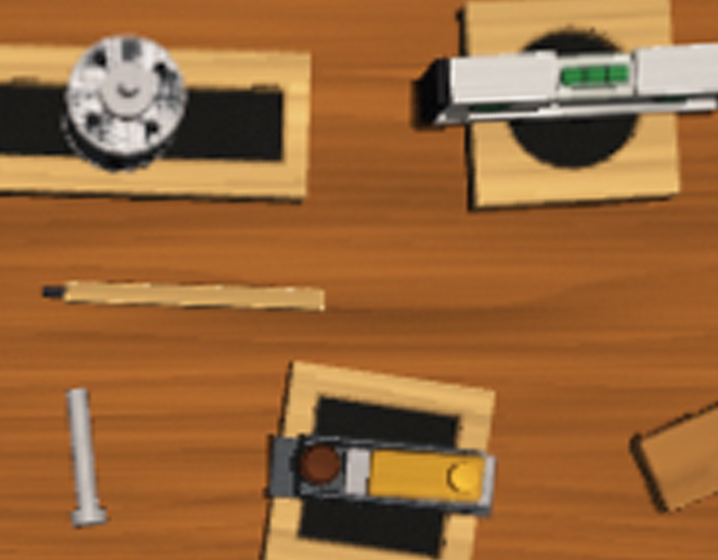

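Both ortho views agree with the depth fits. The jar is at about (0.473, 0.347) and the mat is clear. Now I write the helpers, then move tape → mat, plane → its block and tape → its block.

```bash
cat > act.py <<'E'
from rig import ctrl
import numpy as np
H=.013; UP=.2     # finger tip above the tool's underside; transit height
B=dict(plane=(.4443,.1765,90.9),level=(.6318,-.0166,88.5),tape=(.4278,-.1672,81.9),saw=(.6438,-.2776,92.4),mat=(.6182,.2745,83.))
def ori(theta):   # theta: tool's long axis (own y), fingers close across it
    best=None
    for a in np.radians([theta-90,theta+90]):
        c,s=np.cos(a),np.sin(a); yield np.array([[-s,c,0],[c,s,0],[0,0,-1.]])
def go(x,y,theta):
    c=[]
    for R in ori(theta):
        q=ctrl.inverse_kinematics([x,y,UP],R)
        if q is not None: c.append((abs(q[6]),R))
    ctrl.move_ptp([x,y,UP],min(c,key=lambda k:k[0])[1])
def pick(x,y,theta,under):
    go(x,y,theta)
    if ctrl.move_straight([x,y,under+H],feed=.12,guard=15): raise RuntimeError("hit at %s"%ctrl.get_eef_pos())
    ctrl.gripper_to(0.0)
    print("gap",ctrl.get_finger_gap(),"grip",ctrl.get_grip_force())
    ctrl.move_straight([x,y,UP],feed=.15)
    print("held gap",ctrl.get_finger_gap(),"Fz",ctrl.get_force()[2])
def place(x,y,theta,under):
    go(x,y,theta)
    ctrl.move_straight([x,y,under+H+.02],feed=.15)
    hit=ctrl.move_straight([x,y,under+H-.001],feed=.02,guard=5)
    dz=ctrl.get_eef_pos()[2]-under-H
    print("contact",hit,"dz mm",round(dz*1e3,1),"t",ctrl.get_time_s())
    if dz>.005: raise RuntimeError("on the rim?")
    ctrl.gripper_to(.088); ctrl.sleep(.2)
    ctrl.move_straight([x,y,UP],feed=.15)
E
python3 - <<'E'
from act import *
pick(.4434,.1783,85.,.018); place(*B["mat"],.003)
pick(.4269,-.1678,84.5,.018); place(*B["plane"],.008)
import cv2
s=ctrl.snapshot("top"); np.savez("top1.npz",**s); cv2.imwrite("pics/top1.png",s["color"][100:300,150:550])
E
```

```text
gap 0.06358286662156419 grip 29.98999983072281
held gap 0.06394755692844879 Fz -2.703295293952046
contact True dz mm 0.3 t 9.4
gap 0.033921811418373596 grip 29.996898472309113
held gap 0.03371182329847958 Fz -4.514906432764958
contact True dz mm 0.0 t 20.4667
```

View pics/top1.png

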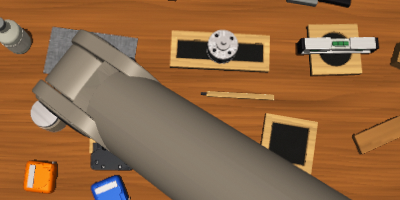

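The arm hides the plane in this view, but the tape block at crop (290,145) is empty. Contact came at floor height (dz 0.0). I carry on with the rest.

```bash
python3 - <<'E'
from act import *
pick(*B["mat"],.003); place(*B["tape"],.008)
pick(.6453,-.2749,92.5,.018); place(*B["mat"],.003)
pick(.6336,-.0174,88.5,.018); place(*B["saw"],.008)
pick(*B["mat"],.003); place(*B["level"],.008)
ctrl.move_ptp([.205,-.6,.25],ctrl.get_tool_rot()) 
E
python3 - <<'E'
from rig import ctrl
from vis import *
s=ctrl.snapshot("top"); P=cloud(s); z=P[...,2]; ok=s["depth"]>0
cv2.imwrite("pics/top2.png",cv2.resize(s["color"][100:300,150:550],(800,400)))
op=lambda m:cv2.morphologyEx(m.astype(np.uint8),cv2.MORPH_OPEN,np.ones((3,3)))>0
for n,(a,b,c,d) in {"level":(312,122,426,178),"saw":(440,118,530,182),"plane":(234,206,326,260),"tape":(402,208,472,278),"jar":(178,195,222,235)}.items():
    m=np.zeros((400,640),bool); m[b:d,a:c]=True; t=op(m&ok&(z>.03)&(z<.13))
    print(n,rect(P,t) if t.any() else None,np.percentile(z[t],[50,95,100]).round(4) if t.any() else "")
print(ctrl.get_time_s(),ctrl.get_eef_pos())
E
```

```text
gap 0.06370726225345243 grip 29.996150135993958
held gap 0.06381651802202602 Fz -3.122848122733171
contact True dz mm 0.1 t 31.2833
gap 0.02572424905792092 grip 29.98780846595764
held gap 0.025726304839596415 Fz -2.3648045455479547
contact True dz mm -0.0 t 42.3333
gap 0.06311298328822802 grip 30.00027447938919
held gap 0.06354080723765554 Fz -3.64786411866959
contact True dz mm 0.2 t 52.5667
gap 0.025854910370641603 grip 29.99756544828415
held gap 0.025884315602472542 Fz -3.0439236071971654
contact True dz mm -0.1 t 63.9833
level (631.2, -18.0, 174.1, 27.2, 88.6, 958) [0.0492 0.0526 0.0561]
saw (643.0, -277.1, 64.9, 62.9, -61.8, 712) [0.0522 0.0646 0.0781]
plane (443.5, 175.8, 105.4, 32.5, -88.8, 539) [0.0435 0.0545 0.0584]
tape (427.3, -166.1, 66.2, 64.8, 81.3, 911) [0.0458 0.0504 0.054 ]
jar (472.5, 345.4, 61.5, 60.8, 1.9, 886) [0.0882 0.092  0.0954]
69.2083 [ 0.20621358 -0.59943389  0.25011281]
```

View pics/top2.png

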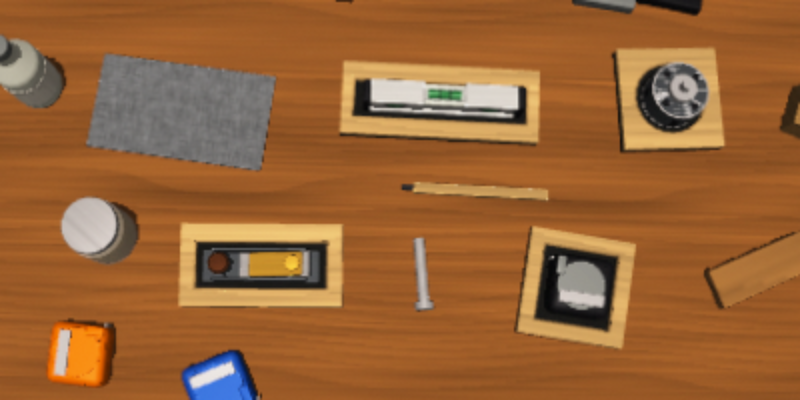

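All four tools are home: level (445,97), saw (677,97), plane (260,263) and tape (578,285). Their top heights are about 10 mm lower than before, the jar at (92,228) is upright, and the mat is empty.

```bash
python3 -c "
from rig import ctrl
print(ctrl.job_done())"
```

```text
the job is handed in; nothing more can be done
None
```

The plane, level, tape and saw are each seated in their own block and released, the jar is still standing, and the job was handed in at about 69 s of the 144 s allowed.

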